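Gauge the drilled stones and tray the rejects

TASK

Only one of the three drilled stones on the bench is bored to full depth; in the other two a stub of core still blocks the bore. Take the steel pin gauge from its wooden stand and try it in the bores, feeling gently and never forcing it, until it goes fully home with its collar down on the stone. Leave it standing in that stone, where it is, as the mark of a good one, and set the two blocked stones upright and flat inside the steel tray, without disturbing anything else on the bench.

Things in the scene. Friction and masses are not known exactly. Their poses are not given: they have to be found in the camera images.
- gauge: Steel pin gauge, loose, 0.11 kg, upright in its stand at first. Origin at the pin's tip, z up the pin. Pin 14 mm in diameter, 32 mm long, tip bevelled to 10 mm over its last 3 mm; then a round collar 30 mm wide, 6 mm thick (z 32 to 38 mm); then a square handle 16 x 16 mm to grasp, flats facing x and y, z 38 to 68 mm.
- gauge_collar (a point): Point on the gauge's axis at the collar's underside (32 mm above the tip); fully home in a stone it is 40 mm above the stone's underside.
- gauge_grip (a point): Point on the gauge's axis in the handle, 28 mm above the collar's underside, a good place to grip.
- stand: Pale wooden gauge stand, fixed, 80 x 80 x 40 mm high, with one vertical through hole of 20 mm in its middle, in which the gauge starts. Origin at the centre of its underside. With the gauge in it the collar rests on its top face, 40 mm above the bench.
- tray: Shallow open steel tray, fixed, 240 mm (its x) by 190 mm (its y) outside, 18 mm high, walls and floor 4 mm thick, empty. Origin at the centre of its underside; its floor is 4 mm above the bench.
- stone_a: Drilled dark brown stone block, loose, 56 x 56 x 40 mm high, 0.2 to 0.45 kg, outwardly like the other two. Origin at the centre of its underside, z up. In all three the bore's centre is up to 2.5 mm off the block's middle, direction unknown, and the bore is 15.5 mm wide, 36 mm deep, closed at the bottom. Keep pushes on a stone under 25 N; pressed on the bench with over 50 N it chips.
- stone_b: Drilled dark brown stone block, loose, 56 x 56 x 40 mm high, 0.2 to 0.45 kg, outwardly like the other two. Origin at the centre of its underside, z up. Mouth of the bore in all three: a funnel 24 mm wide at the top face, narrowing to the 15.5 mm bore at 7 mm depth; beside the bore's axis the pin stops on its wall.
- stone_c: Drilled dark brown stone block, loose, 56 x 56 x 40 mm high, 0.2 to 0.45 kg, outwardly like the other two. Origin at the centre of its underside, z up. In two of the three, not told which, a stub of core blocks the bore 13 to 23 mm below the top face and the gauge stops there; in the third the gauge goes home.
- table: The plank bench top, its top face at z = 0.
- chip: Bystander: small brown stone chip 30 x 22 x 14 mm, leave alone. Origin at the centre of its underside.
- whetstone: Bystander: grey whetstone stick 75 x 22 x 12 mm, leave alone. Origin at the centre of its underside, length along x.
- offcut: Bystander: brown stone offcut 35 x 30 x 20 mm, leave alone. Origin at the centre of its underside.
Mind the look-alikes: they are no part of the job. What is meant by the gauge is not yellow, and is the larger of those in its own colour. Leave any red or turquoise look-alike of the stone_a alone.

How it is judged:
On the way:
1. the gauge goes fully home in a stone, its collar down on the stone (((z of gauge_collar in the frame of stone_a between 0.037 and 0.0425 m and horizontal distance between gauge_collar and stone_a below 0.008 m and angle between the z axis of gauge and the z axis of stone_a, either way round below 0.1 rad) or (z of gauge_collar in the frame of stone_b between 0.037 and 0.0425 m and horizontal distance between gauge_collar and stone_b below 0.008 m and angle between the z axis of gauge and the z axis of stone_b, either way round below 0.1 rad) or (z of gauge_collar in the frame of stone_c between 0.037 and 0.0425 m and horizontal distance between gauge_collar and stone_c below 0.008 m and angle between the z axis of gauge and the z axis of stone_c, either way round below 0.1 rad))), for 0.2 s.
At the end, for the whole second after the job is handed in: The gauge stands in one stone with its collar within 2.5 mm of the stone's top face and upright, that stone within 40 mm of where it began; the other two stones stand flat (within 4 mm of height) on the tray's floor inside its walls; all upright and at rest ((((z of gauge_collar in the frame of stone_a between 0.037 and 0.0425 m and horizontal distance between gauge_collar and stone_a below 0.008 m and angle between the z axis of gauge and the z axis of stone_a, either way round below 0.1 rad) and distance of stone_a from where it was at the start of the episode below 0.04 m and (x of stone_b in the frame of tray between -0.092 and 0.092 m and y of stone_b in the frame of tray between -0.067 and 0.067 m and z of stone_b in the frame of tray below 0.008 m) and (x of stone_c in the frame of tray between -0.092 and 0.092 m and y of stone_c in the frame of tray between -0.067 and 0.067 m and z of stone_c in the frame of tray below 0.008 m)) or ((z of gauge_collar in the frame of stone_b between 0.037 and 0.0425 m and horizontal distance between gauge_collar and stone_b below 0.008 m and angle between the z axis of gauge and the z axis of stone_b, either way round below 0.1 rad) and distance of stone_b from where it was at the start of the episode below 0.04 m and (x of stone_a in the frame of tray between -0.092 and 0.092 m and y of stone_a in the frame of tray between -0.067 and 0.067 m and z of stone_a in the frame of tray below 0.008 m) and (x of stone_c in the frame of tray between -0.092 and 0.092 m and y of stone_c in the frame of tray between -0.067 and 0.067 m and z of stone_c in the frame of tray below 0.008 m)) or ((z of gauge_collar in the frame of stone_c between 0.037 and 0.0425 m and horizontal distance between gauge_collar and stone_c below 0.008 m and angle between the z axis of gauge and the z axis of stone_c, either way round below 0.1 rad) and distance of stone_c from where it was at the start of the episode below 0.04 m and (x of stone_a in the frame of tray between -0.092 and 0.092 m and y of stone_a in the frame of tray between -0.067 and 0.067 m and z of stone_a in the frame of tray below 0.008 m) and (x of stone_b in the frame of tray between -0.092 and 0.092 m and y of stone_b in the frame of tray between -0.067 and 0.067 m and z of stone_b in the frame of tray below 0.008 m))) and linear speed of each of stone_a, stone_b, stone_c, gauge below 0.02 m/s and angle between each of stone_a, stone_b, stone_c's own z axis and vertical below 0.06 rad); the robot touches nothing.
It fails at once if a stone is pressed down on the bench with more than 50 N (contact force between any of stone_a, stone_b, stone_c and table above 50 N).
It fails at once if a bystander is pushed more than 30 mm from its place (distance of any of chip, whetstone, offcut from where it was at the start of the episode above 0.03 m).
It also fails if it takes over 72 s, if anything falls off the work surface, if the arm or the gripper's body presses on something with over 40 N, if the wrist force passes 120 N, or if a joint passes its speed limit or range.

ROBOT

A 7-joint arm with a two-finger parallel gripper is mounted at the origin on the work surface. World frame = base frame: x ahead of the robot, y to its left, z up, the work surface at z = 0. Lengths are in m, angles in rad, forces in N, time in s.
With the tool pointing down it reaches from about 0.425 to 0.875 m from the base axis. Payload 4.7 kg.
Tool frame: the origin (TCP) lies on the centre line of the jaws, within the pads' length; the fingertips stand 22 mm ahead of it and the grasp point (between the pads) lies 3 mm ahead of it (ctrl.tcp_to_tips is the z of the fingertips in the tool frame, in m); z points along the fingers, y is the direction in which the jaws open and shut (so a half turn about z gives the same grasp; the last joint's range is limited). The gripper opens to 87 mm and grips with 3 to 60 N. Pads are 19 mm wide; open, the fingers measure 117 mm over their backs; the gripper's body (75 mm by 190 mm) begins 51 mm behind the grasp point.
Start: joints at [-1.241, 0.321, -0.07, 1.45, 0.023, 1.371, -0.057], TCP at [0.202, 0.618, 0.245] pointing down, gripper open.
Joint ranges: [-2.86, 2.86], [-0.3, 2.09], [-1.38, 1.24], [0.06, 2.45], [-1.56, 4.7], [0.09, 2.05], [-2.69, 2.69]. Speed limits (rad/s): [2.57, 2.57, 3.14, 3.14, 3.14, 3.14, 3.14].

INTERFACE

Orientations are given as a rotation vector (axis times angle).
In Python, from bench import ctrl, cams gives the robot as it stands.
- The arm moves only by the tool move_arm, never from a script. Its argument "deltas" is a list of rows, each an object with "linear": the shift along the tool's x, y, z as a fraction of full scale, a list of three; "turn": the turn, a rotation vector about the tool's x, y, z as a fraction of full scale, a list of three; "claw": the closure, from 0 (fully open) to 1 (shut). In form: [{"linear": [tx, ty, tz], "turn": [wx, wy, wz], "claw": claw}, ...]. A call has 1 to 20 rows; each row shifts and turns the commanded pose from where the row before left it, along the tool's axes as they then stand; what a row does not reach is not made up. Full scale, the value 1, is 0.03 m for a shift and 4 degrees for a turn. A row lasts 1/12 s, in which the tool goes at most 41.7 mm and 7.16 degrees, less where a joint would pass 70% of its speed; a pose out of reach is approached as far as the arm can. A call with a number of a shift or a turn outside -1 to 1 is refused whole. A call with a gripper value outside its range is refused whole. The fingers move at their own pace and stop on an object; "grip_force" is the grip in N (left out, the last holds). Time passes only in rows, so rows that do not move let the fingers close. It gives the time, the measured TCP pose, the force and the opening at its end, in the units of the state.
- ctrl.get_state(): the state, without advancing time (a new reading comes with each control period).
- cams.get_image(name): name is "scene" or "top"; returns a dict with "image" (384x512x3 uint8, red, green, blue), "K" (3x3 intrinsics, pixels), "k1" (the pictures are not rectified: a ray, as slopes to the right and down, at radius r is drawn at 1 + k1 r^2 times it, then the intrinsics apply), "world_from_camera" (4x4, takes a point from camera to world coordinates). Camera axes: x right, y down, z forward; pixel columns grow to the right and rows downward; lengths in m; the calibration is good to about 2 mm. A picture is of the moment at which its call begins. There is no depth.
- ctrl.close_job(): hands the job in, once; it reports no verdict.
The state is a dict: "time": time; "joint_positions": joint angles; "qd": joint speeds; "joint_torque": joint torques, N m; "position": TCP position; "tool_rot": TCP orientation; "ft_force": force on the tool from outside, world axes, zero at the start; "torque": the same for the moment, N m; "grip_width": opening from 0.0 (shut) to 1.0 (fully open).
Only numpy, scipy, OpenCV 4.12 (cv2) and the standard library are available. Lean on these libraries where they do the work, as an engineer would, in place of code of your own. Each camera call takes 0.05 s, during which the arm holds its last target. There are 200 camera calls.

## Working session

There is one attempt and no reset: what is moved stays moved. The work goes in short steps, Python scripts to look and compute and a tool call to move; the robot and the scene stay as the last step left them, time stands still between calls to the robot, and variables do not carry over. Pictures are saved under pics/ and viewed, about 8 in all and at most 12, crops included, and the job is handed in when it is done.

Besides the shell and the picture viewer there is one more tool, called after "Call:" as name([rows], argument=value, ...), one row to a line, values as JSON. move_arm: Moves the arm, as the interface text tells. Shift numbers are shares of 0.03 m and turn numbers shares of 4 degrees, none past 1 either way. Its arguments: {"type":"object","properties":{"deltas":{"type":"array"},"grip_force":{"type":"number"}},"required":["deltas"]}

```bash
mkdir -p pics; ls; python3 - <<'E'
from bench import ctrl, cams
import cv2, numpy as np
s=ctrl.get_state(); print(s)
for n in("scene","top"):
    d=cams.get_image(n); cv2.imwrite(f"pics/{n}0.png",d["image"][:,:,::-1]); print(n,d["K"],d["k1"],d["world_from_camera"])
a=cv2.imread("pics/top0.png");b=cv2.imread("pics/scene0.png")
cv2.imwrite("pics/t0.png",cv2.resize(a,(800,600),interpolation=cv2.INTER_CUBIC));cv2.imwrite("pics/s0.png",cv2.resize(b,(800,600),interpolation=cv2.INTER_CUBIC))
E
```

```text
pics
{'time': 0.0, 'joint_positions': array([-1.24088626,  0.32177945, -0.07010581,  1.45167341,  0.02258963,
        1.37079119, -0.05687234]), 'qd': array([ 0.00050098,  0.00096926,  0.00074753, -0.0009013 ,  0.00047784,
       -0.00066372,  0.00024594]), 'joint_torque': array([-9.82104416e-05, -4.91298366e+01, -4.04041009e-01, -3.12539577e+01,
       -6.39905711e-02,  4.34994511e-02,  1.93720762e-04]), 'position': array([0.20175253, 0.61735953, 0.24349071]), 'tool_rot': array([-4.93862714e-01, -3.10231588e+00,  2.90902133e-03]), 'ft_force': array([-0.89076587, -0.46597504,  0.55422531]), 'torque': array([0.0509458 , 0.00871906, 0.06146991]), 'grip_width': 0.9981156625113903}
scene [[392.37090239   0.         253.79280893]
 [  0.         392.37090239 190.09240455]
 [  0.           0.           1.        ]] -0.030485293104984726 [[ 0.16659359  0.60043162 -0.78213071  1.2070628 ]
 [ 0.98601408 -0.09760155  0.13509323 -0.10832589]
 [ 0.00477708 -0.79369755 -0.60829382  0.61650142]
 [ 0.          0.          0.          1.        ]]
top [[370.03319915   0.         260.85954217]
 [  0.         370.03319915 192.68371537]
 [  0.           0.           1.        ]] -0.1169530264155158 [[-0.03062612 -0.99252103  0.11816955  0.39045232]
 [-0.99953004  0.030255   -0.00493359  0.01657974]
 [ 0.00132147 -0.11826511 -0.99298118  1.12918902]
 [ 0.          0.          0.          1.        ]]
```

View pics/t0.png

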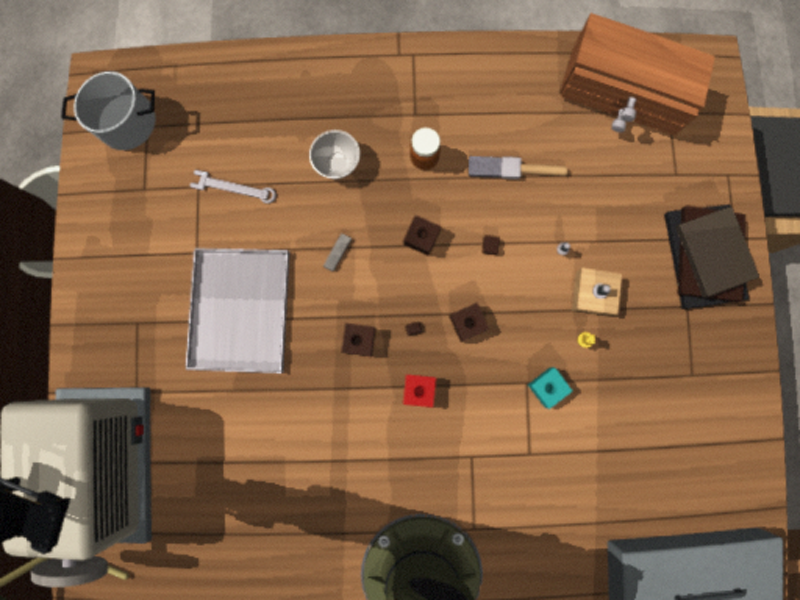

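View pics/s0.png

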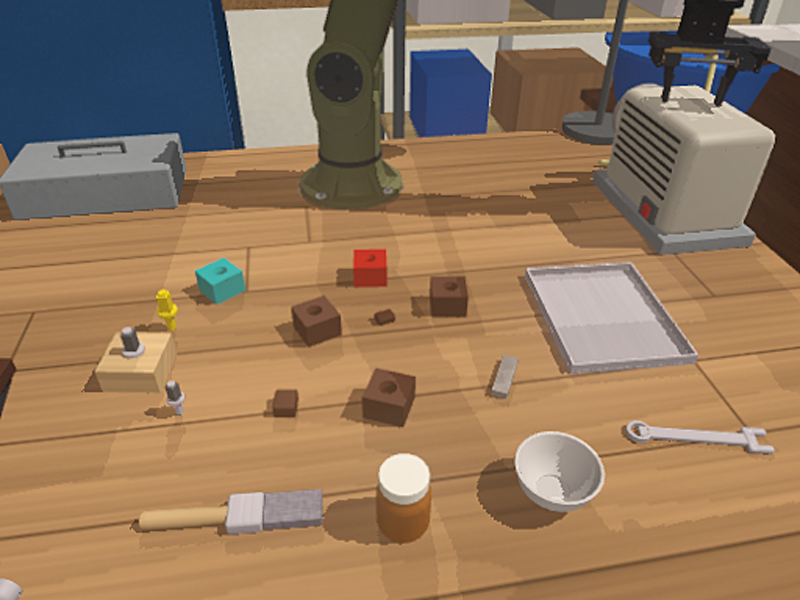

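Candidates in the top view (800x600 pixels):
- **Gauge:** steel in the stand (602,291). Look-alikes are the smaller steel one (565,249) and the yellow one (587,340).
- **Stones:** dark brown at (422,236), (470,322) and (359,340). Look-alikes are red (420,391) and turquoise (551,388), plus the small chip (415,328) and offcut (491,244).

I choose the steel gauge in the stand and the three dark stones. Next I'll measure and check this in close crops.

```bash
cat > h.py <<'E'
import numpy as np, cv2
from bench import ctrl, cams
def shot(n,save=None):
    d=cams.get_image(n)
    if save: cv2.imwrite(f"pics/{save}.png",d["image"][:,:,::-1])
    return d
def ray(d,u,v):
    K=d["K"]; x=(u-K[0,2])/K[0,0]; y=(v-K[1,2])/K[1,1]
    p=cv2.undistortPoints(np.array([[[u,v]]],float),K,np.array([d["k1"],0,0,0.]))[0,0]
    T=d["world_from_camera"]; return T[:3,3],T[:3,:3]@np.array([p[0],p[1],1])
def on(d,u,v,z):
    o,r=ray(d,u,v); return o+r*(z-o[2])/r[2]
def px(d,P):
    T=np.linalg.inv(d["world_from_camera"]); 
    return cv2.projectPoints(np.array(P,float).reshape(-1,1,3),cv2.Rodrigues(T[:3,:3])[0],T[:3,3],d["K"],np.array([d["k1"],0,0,0.]))[0][:,0]
E
python3 - <<'E'
from h import *
t=shot("top");s=shot("scene")
def crop(d,x0,y0,x1,y1,k): return cv2.resize(d["image"][y0:y1,x0:x1,::-1],None,fx=k,fy=k,interpolation=cv2.INTER_CUBIC)
a=crop(t,215,130,415,230,4); b=crop(s,55,155,315,275,3)
b=cv2.copyMakeBorder(b[:240*2],0,0,0,800-780,cv2.BORDER_CONSTANT)[:,:800]
cv2.imwrite("pics/c1.png",cv2.resize(np.vstack([a,b[:360]]),(800,600) if 0 else None,fx=.78,fy=.78) )
# dark masks
for n,d in(("top",t),("scene",s)):
    hsv=cv2.cvtColor(d["image"],cv2.COLOR_RGB2HSV); g=d["image"].sum(2)/3
    m=((g<62)).astype(np.uint8)
    c,l,st,ce=cv2.connectedComponentsWithStats(m)
    for i in range(1,c):
        if 60<st[i,4]<1200: print(n,st[i],ce[i].round(1),on(d,*ce[i],.04).round(3))
g=t["image"].astype(int).sum(2)//3
for (u,v) in((270,151),(301,206),(230,217)): print(g[v-12:v+13,u-14:u+15])
E
```

```text
top [359  41  43  34 593] [380.3  60.6] [ 0.933 -0.383  0.04 ]
top [ 85  57  43  42 790] [105.3  77.4] [0.905 0.496 0.04 ]
top [406  61  40  28 461] [423.1  74.4] [ 0.886 -0.521  0.04 ]
top [446  68  18   6  65] [454.3  71.3] [ 0.898 -0.63   0.04 ]
top [216  93  27  27 297] [233.  107.8] [0.785 0.089 0.04 ]
top [263  95  19  14 124] [273.2 103.2] [ 0.796 -0.035  0.04 ]
top [258 139  30  24 406] [270.6 151. ] [ 0.646 -0.022  0.04 ]
top [309 151  14  12 118] [314.2 156.7] [ 0.624 -0.153  0.04 ]
top [491 150  21  12 191] [500.1 154.6] [ 0.619 -0.754  0.04 ]
top [395 179   7  24  76] [398.7 192.2] [ 0.509 -0.404  0.04 ]
top [288 195  32  23 452] [302.2 205.9] [ 0.477 -0.11   0.04 ]
top [219 207  31  22 490] [233. 218.] [0.447 0.095 0.04 ]
top [260 206  12   9  85] [265.5 210.1] [ 0.468 -0.001  0.04 ]
top [278 242  11  18 139] [282.4 250.2] [ 0.349 -0.047  0.04 ]
top [  0 356  86  28 881] [ 32.9 369.6] [-0.001  0.722  0.04 ]
top [432 377  45   7 119] [455.6 380.8] [-0.067 -0.556  0.04 ]
scene [  0   0  43  56 921] [15.  27.2] [-1.173 -1.016  0.04 ]
scene [135   0  21  95 642] [145.1  44.5
[... 9613 characters left out ...]
 48  49  51  49  51  51  51  52  52  56  52  50
   52  51  50  39  38  51  56  56  54  53  55]
 [ 91  83  72  53  52  47  47  44  49  49  47  49  52  52  50  53  52  50
   55  51  48  39  43  54  55  59  58  54  53]
 [ 83  87  85  82  80  72  57  51  47  52  57  53  52  53  52  54  51  50
   52  50  48  41  46  54  54  54  53  56  53]
 [ 86  85  91  84  84  88  79  79  81  88  89  88  88  82  66  56  53  46
   58  52  49  42  50  53  59  52  56  59  57]
 [ 85  85  86  87  85  86  86  88  88  99  97  93  98  93  92  88  88  89
   89  87  80  77  77  74  63  61  62  60  62]
 [ 88  89  86  87  85  87  88  85  94  98 100  99  98  98  95  96  99  97
   96 100  97  93  95  92  90  91  94  92  94]]
```

View pics/c1.png

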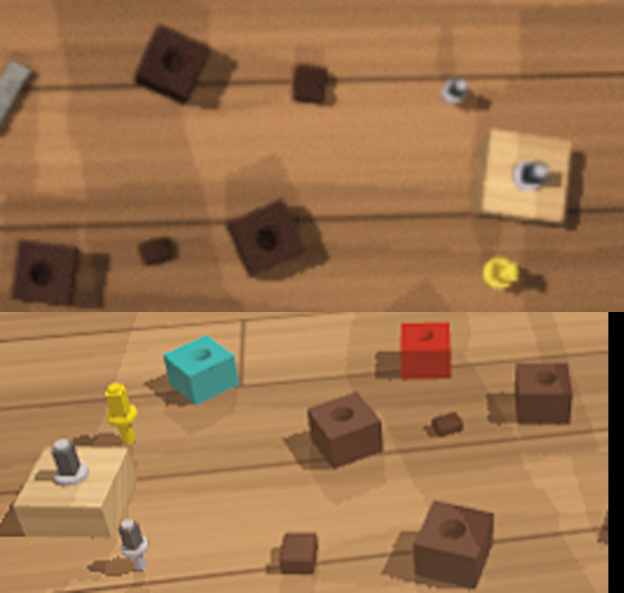

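The crops confirm it: the large steel gauge sits in the stand, with the smaller steel and the yellow ones outside it, and the three dark stones have plain bores. Now for the numbers.

```bash
cat > meas.py <<'E'
from h import *
def bore(d,u,v,base,r=6,show=0):
    g=d["image"].astype(float).mean(2); 
    vv,uu=np.mgrid[:g.shape[0],:g.shape[1]]
    w=np.where((np.hypot(uu-u,vv-v)<r)&(g<base),1.,0); return (uu*w).sum()/w.sum(),(vv*w).sum()/w.sum(),w.sum()
def tri(d1,p1,d2,p2):
    (o1,r1),(o2,r2)=ray(d1,*p1),ray(d2,*p2); r1/=np.linalg.norm(r1);r2/=np.linalg.norm(r2)
    A=np.stack([r1,-r2],1); t=np.linalg.lstsq(A,o2-o1,rcond=None)[0]; a,b=o1+r1*t[0],o2+r2*t[1]; return (a+b)/2,np.linalg.norm(a-b)
E
python3 - <<'E'
from meas import *
t=shot("top");s=shot("scene")
g=t["image"].astype(int).mean(2)
R,G,B=[t["image"][:,:,i].astype(int) for i in range(3)]
for n,(u,v) in dict(A=(269,149),B=(300,206),C=(228,217)).items():
    p=bore(t,u,v,41); P=on(t,*p[:2],.04)
    ps=px(s,P)[0]; gs=s["image"].astype(float).mean(2); 
    print(n,np.round(p,1),P.round(4),"scene px",ps.round(1)); i,j=int(round(ps[0])),int(round(ps[1]));print(gs[j-8:j+9,i-12:i+13].astype(int))
    m=(g<56).astype(np.uint8); c,l,st,ce=cv2.connectedComponentsWithStats(m); k=l[v+8,u]
    cn=max(cv2.findContours((l==k).astype(np.uint8),0,2)[0],key=len)[:,0]
    W=np.array([on(t,*q,.04)[:2] for q in cn.astype(float)]); r=cv2.minAreaRect((W*1000).astype(np.float32)); print("rect",np.round(r[0],1),np.round(r[1],1),round(r[2],1))
    print("grip corners scene",)
# stand & tray
hsv=cv2.cvtColor(t["image"],cv2.COLOR_RGB2HSV)
def rect(m,z,n,lo):
    c,l,st,ce=cv2.connectedComponentsWithStats(m.astype(np.uint8))
    for k in range(1,c):
        if st[k,4]>lo:
            cn=max(cv2.findContours((l==k).astype(np.uint8),0,2)[0],key=len)[:,0]
            W=np.array([on(t,*q,z)[:2] for q in cn.astype(float)]); r=cv2.minAreaRect((W*1000).astype(np.float32)); print(n,st[k],np.round(r[0],1),np.round(r[1],1),round(r[2],1))
m=np.zeros(g.shape,bool);m[165:208,362:405]=1
print("standpix",t["image"][180,375],t["image"][195,380])
rect(m&(R>165)&(G>120),.04,"stand",300)
m=np.zeros(g.shape,bool);m[150:250,110:190]=1
rect(m&(hsv[:,:,1]<50)&(g>100),.01,"tray",1000)
print(g[176:198,374:398].astype(int)); gs=s["image"].mean(2).astype(int); print(gs[206:232,70:96])
E
```

```text
A [269.3 148.8  66. ] [ 0.6525 -0.0183  0.04  ] scene px [250.6 247.1]
[[ 88  88  91  90  90  89  90  89  90  91  83  80  73  69  69  67  66  74
   90 105 122 130 130 139 141]
 [ 87  89  90  91  91  90  90  89  91  91  91  92  78  72  73  73  72  71
   69  67  66  76  77 104 111]
 [ 88  90  90  90  90  90  90  90  91  91  90  91  84  81  76  73  73  74
   74  73  73  72  70  69  66]
 [ 89  90  90  89  91  91  91  91  91  92  91  92  92  94  78  73  74  75
   75  75  74  74  74  74  73]
 [ 90  91  89  91  91  92  88  86  84  84  84  83  88  93  78  74  74  74
   75  74  75  75  75  74  74]
 [ 91  91  91  92  89  86  79  75  72  69  70  66  72  83  85  77  73  75
   75  73  74  75  74  75  75]
 [ 91  91  91  91  83  75  74  72  73  73  68  65  59  65  82  84  76  75
   75  74  75  75  76  74  74]
 [ 90  90  91  87  78  75  75  75  75  73  67  64  60  57  62  88  81  76
   75  74  74  74  75  76  72]
 [ 91  91  92  83  77  76  75  72  70  67  63  62  59  58  54  86  81  73
   73  75  76  76  75  76  70]
 [ 91  91  92  86  78  77  72  66  62  58  60  60  60  57  57  86  87  76
   76  75 
[... 9155 characters left out ...]
73 169 182
  202 184 171 155 169 183 184 184]
 [ 92  97  98  99  98 100 100  98 127 173 194 197 198 198 195 196 192 178
  174 156 153 160 173 180 181 181]
 [148 151 151 152 150 151 151 123  91 125 148 159 168 168 161 159 162 153
  156 155 159 171 178 177 178 181]
 [177 178 178 178 178 177 179 173 133  99 106 118 125 130 128 135 147 145
  169 171 181 187 186 185 187 188]
 [174 175 175 175 175 175 176 178 169 161 164 131 134 150 161 167 169 165
  171 182 190 189 189 188 189 188]
 [172 170 171 171 171 171 170 172 173 174 175 163 164 169 171 173 171 170
  178 185 185 184 185 184 184 184]
 [174 174 175 174 173 174 174 173 174 174 175 175 174 174 173 173 172 170
  184 187 186 185 185 185 185 185]]
```

```bash
python3 - <<'E'
from meas import *
t=shot("top");s=shot("scene")
gs=cv2.cvtColor(s["image"],cv2.COLOR_RGB2GRAY).astype(float); gs=s["image"].astype(float).mean(2)
vv,uu=np.mgrid[:384,:512]
for n,(u,v),th in (("A",(248,247),84),("B",(200.6,198.3),84),("C",(287.6,182.8),81)):
    w=(((uu-u)/6.7)**2+((vv-v)/5.7)**2<1)&(gs<th); p=(uu[w].mean(),vv[w].mean()); P=on(s,*p,.04)
    # top face: bright brown region
    R,G,B=[s["image"][:,:,i].astype(int) for i in range(3)]
    m=(abs(gs-(90 if n!="C" else 86))<5.5)&(np.hypot(uu-u,vv-v)<24)
    c,l,st,ce=cv2.connectedComponentsWithStats(m.astype(np.uint8),connectivity=4); k=1+st[1:,4].argmax()
    cn=max(cv2.findContours((l==k).astype(np.uint8),0,2)[0],key=len)[:,0]
    W=np.array([on(s,*q,.04)[:2] for q in cn.astype(float)]); r=cv2.minAreaRect((W*1000).astype(np.float32))
    pt=px(t,P)[0]
    print(n,np.round(p,1),w.sum(),P.round(4),"face",np.round(r[0],1),np.round(r[1],1),round(r[2],1),"in top",pt.round(1))
print(tri(t,(387.8,184.3),s,(81,211)),on(t,387.8,184.3,.076),on(s,81,211,.076))
# tray in scene
hsv=cv2.cvtColor(s["image"],cv2.COLOR_RGB2HSV)
m=np.zeros(gs.shape,bool);m[165:240,330:450]=1; m&=(hsv[:,:,1]<50)&(gs>100)
cn=max(cv2.findContours(m.astype(np.uint8),0,2)[0],key=len)[:,0]
W=np.array([on(s,*q,.014)[:2] for q in cn.astype(float)]); r=cv2.minAreaRect((W*1000).astype(np.float32));print("tray",r)
# stand in scene: pale top
m=np.zeros(gs.shape,bool);m[205:252,55:120]=1; R=s["image"][:,:,0].astype(int); m&=(gs>155)&(hsv[:,:,1]>60)
cn=max(cv2.findContours(m.astype(np.uint8),0,2)[0],key=len)[:,0]
W=np.array([on(s,*q,.04)[:2] for q in cn.astype(float)]); r=cv2.minAreaRect((W*1000).astype(np.float32));print("stand",r)
for n,z,c in(("chip",.014,(.468,-.001)),("off",.02,(.624,-.153)),("C",.04,(.447,.095))): pass
from scipy.spatial.transform import Rotation as Ro
print(Ro.from_rotvec(ctrl.get_state()["tool_rot"]).as_matrix().round(3))
E
```

```text
A [247.9 247.5] 83 [ 0.6527 -0.0239  0.04  ] face [651.2 -22.9] [55.6 53. ] 63.5 in top [271.2 148.6]
B [200.7 198.4] 51 [ 0.4773 -0.1086  0.04  ] face [ 478.7 -106.7] [53.6 52.9] 21.5 in top [301.8 205.8]
C [288.7 182.7] 62 [0.4498 0.1102 0.04  ] face [449.3 100.9] [43.  50.1] 80.8 in top [228.  217.4]
(array([ 0.52892545, -0.35988663,  0.07861733]), np.float64(0.0024519220062198424)) [ 0.52912139 -0.35952333  0.076     ] [ 0.5251843  -0.36246295  0.076     ]
tray ((519.3721923828125, 342.2166748046875), (199.6743927001953, 259.190185546875), 86.69798278808594)
stand ((529.2902221679688, -361.4499206542969), (80.46223449707031, 79.75860595703125), 79.698486328125)
[[-0.951  0.311 -0.   ]
 [ 0.311  0.951 -0.   ]
 [-0.    -0.    -1.   ]]
```

Call:
move_arm([
  {"linear": [-0.824, -0.446, 0], "turn": [0, 0, 0], "claw": 0},
  {"linear": [-0.824, -0.446, 0], "turn": [0, 0, 0], "claw": 0},
  {"linear": [-0.824, -0.446, 0], "turn": [0, 0, 0], "claw": 0},
  {"linear": [-0.824, -0.446, 0], "turn": [0, 0, 0], "claw": 0},
  {"linear": [-0.824, -0.446, 0], "turn": [0, 0, 0], "claw": 0},
  {"linear": [-0.824, -0.446, 0], "turn": [0, 0, 0], "claw": 0},
  {"linear": [-0.824, -0.446, 0], "turn": [0, 0, 0], "claw": 0},
  {"linear": [-0.824, -0.446, 0], "turn": [0, 0, 0], "claw": 0},
  {"linear": [-0.824, -0.446, 0], "turn": [0, 0, 0], "claw": 0},
  {"linear": [-0.824, -0.446, 0], "turn": [0, 0, 0], "claw": 0},
  {"linear": [-0.824, -0.446, 0], "turn": [0, 0, 0], "claw": 0},
  {"linear": [-0.824, -0.446, 0], "turn": [0, 0, 0], "claw": 0},
  {"linear": [-0.824, -0.446, 0], "turn": [0, 0, 0], "claw": 0},
  {"linear": [-0.824, -0.446, 0], "turn": [0, 0, 0], "claw": 0},
  {"linear": [-0.824, -0.446, 0], "turn": [0, 0, 0], "claw": 0},
  {"linear": [-0.824, -0.446, 0], "turn": [0, 0, 0], "claw": 0},
  {"linear": [-0.824, -0.446, 0], "turn": [0, 0, 0], "claw": 0},
  {"linear": [-0.824, -0.446, 0], "turn": [0, 0, 0], "claw": 0},
], grip_force=20)

```text
time: 1.9
position: [0.5509, 0.2497, 0.2448]
tool_rot: [0.494, 3.102, 0.001]
ft_force: [-0.1, 1.2, -0.3]
grip_width: 0.999
```

Call:
move_arm([
  {"linear": [-0.281, -0.98, 0], "turn": [0, 0, 0], "claw": 0},
  {"linear": [-0.281, -0.98, 0], "turn": [0, 0, 0], "claw": 0},
  {"linear": [-0.281, -0.98, 0], "turn": [0, 0, 0], "claw": 0},
  {"linear": [-0.281, -0.98, 0], "turn": [0, 0, 0], "claw": 0},
  {"linear": [-0.281, -0.98, 0], "turn": [0, 0, 0], "claw": 0},
  {"linear": [-0.281, -0.98, 0], "turn": [0, 0, 0], "claw": 0},
  {"linear": [-0.281, -0.98, 0], "turn": [0, 0, 0], "claw": 0},
  {"linear": [-0.281, -0.98, 0], "turn": [0, 0, 0], "claw": 0},
  {"linear": [-0.281, -0.98, 0], "turn": [0, 0, 0], "claw": 0},
  {"linear": [-0.281, -0.98, 0], "turn": [0, 0, 0], "claw": 0},
  {"linear": [-0.281, -0.98, 0], "turn": [0, 0, 0], "claw": 0},
  {"linear": [-0.281, -0.98, 0], "turn": [0, 0, 0], "claw": 0},
  {"linear": [-0.281, -0.98, 0], "turn": [0, 0, 0], "claw": 0},
  {"linear": [-0.281, -0.98, 0], "turn": [0, 0, 0], "claw": 0},
  {"linear": [-0.281, -0.98, 0], "turn": [0, 0, 0], "claw": 0},
  {"linear": [-0.281, -0.98, 0], "turn": [0, 0, 0], "claw": 0},
  {"linear": [-0.281, -0.98, 0], "turn": [0, 0, 0], "claw": 0},
  {"linear": [-0.281, -0.98, 0], "turn": [0, 0, 0], "claw": 0},
  {"linear": [-0.281, -0.98, 0], "turn": [0, 0, 0], "claw": 0},
  {"linear": [-0.281, -0.98, 0], "turn": [0, 0, 0], "claw": 0},
])

```text
time: 3.57
position: [0.5277, -0.3618, 0.2447]
tool_rot: [0.493, 3.102, 0.0]
ft_force: [0.8, 0.2, -0.2]
grip_width: 0.997
```

Call:
move_arm([
  {"linear": [0, 0, 1], "turn": [0, 0, -0.975], "claw": 0},
  {"linear": [0, 0, 1], "turn": [0, 0, -0.975], "claw": 0},
  {"linear": [0, 0, 0], "turn": [0, 0, 0], "claw": 0.3},
  {"linear": [0, 0, 0], "turn": [0, 0, 0], "claw": 0.3},
])

```text
time: 3.9
position: [0.527, -0.3596, 0.1833]
tool_rot: [-0.284, -3.125, -0.003]
ft_force: [0.5, 0.8, 1.5]
grip_width: 0.918
```

Call:
move_arm([
  {"linear": [0, 0, 0.95], "turn": [0, 0, 0], "claw": 0.3},
  {"linear": [0, 0, 0.95], "turn": [0, 0, 0], "claw": 0.3},
  {"linear": [0, 0, 0.95], "turn": [0, 0, 0], "claw": 0.3},
  {"linear": [0, 0, 0.6], "turn": [0, 0, 0], "claw": 0.3},
  {"linear": [0, 0, 0.3], "turn": [0, 0, 0], "claw": 0.3},
  {"linear": [0, 0, 0], "turn": [0, 0, 0], "claw": 0.3},
])

```text
time: 4.4
position: [0.528, -0.3597, 0.0718]
tool_rot: [-0.282, -3.128, -0.001]
ft_force: [0.4, 0.9, 0.3]
grip_width: 0.704
```

```bash
python3 - <<'E'
from h import *
print(ctrl.get_state()["position"])
s=shot("scene");t=shot("top")
a=cv2.resize(s["image"][150:270,20:150,::-1],None,fx=4,fy=4,interpolation=cv2.INTER_CUBIC)
cv2.imwrite("pics/g1.png",a)
E
```

```text
[ 0.5280208  -0.35972079  0.07179732]
```

View pics/g1.png

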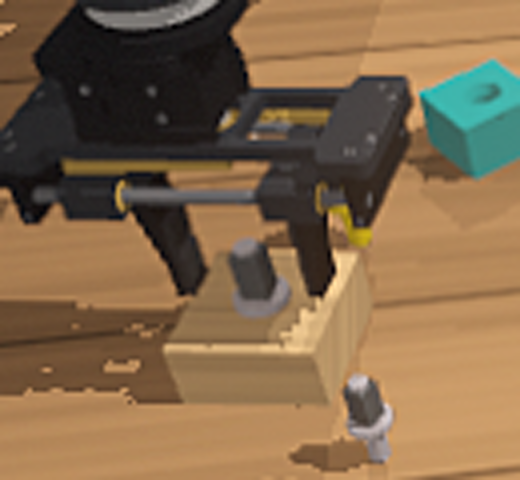

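The fingers stand on either side of the handle. Its collar (crop ~262,295) is in line with the tips (~254,290), so I close the jaws.

Call:
move_arm([
  {"linear": [0, 0, 0], "turn": [0, 0, 0], "claw": 1},
  {"linear": [0, 0, 0], "turn": [0, 0, 0], "claw": 1},
  {"linear": [0, 0, 0], "turn": [0, 0, 0], "claw": 1},
  {"linear": [0, 0, 0], "turn": [0, 0, 0], "claw": 1},
  {"linear": [0, 0, 0], "turn": [0, 0, 0], "claw": 1},
  {"linear": [0, 0, 0], "turn": [0, 0, 0], "claw": 1},
  {"linear": [0, 0, 0], "turn": [0, 0, 0], "claw": 1},
  {"linear": [0, 0, 0], "turn": [0, 0, 0], "claw": 1},
], grip_force=20)

```text
time: 5.17
position: [0.5277, -0.3604, 0.072]
tool_rot: [-0.282, -3.129, -0.001]
ft_force: [1.1, -0.1, 0.5]
grip_width: 0.184
```

Call:
move_arm([
  {"linear": [0, 0, -0.5], "turn": [0, 0, 0], "claw": 1},
  {"linear": [0, 0, -0.9], "turn": [0, 0, 0], "claw": 1},
  {"linear": [0, 0, -0.9], "turn": [0, 0, 0], "claw": 1},
  {"linear": [0, 0, -0.5], "turn": [0, 0, 0], "claw": 1},
  {"linear": [0, 0, 0], "turn": [0, 0, 0], "claw": 1},
  {"linear": [0, 0, 0], "turn": [0, 0, 0], "claw": 1},
])

```text
time: 5.67
position: [0.5279, -0.3607, 0.1564]
tool_rot: [0.282, 3.128, -0.0]
ft_force: [-0.1, 0.3, -1.0]
grip_width: 0.181
```

Call:
move_arm([
  {"linear": [0.352, 0.889, 0], "turn": [0, 0, 0], "claw": 1},
  {"linear": [0.352, 0.889, 0], "turn": [0, 0, 0], "claw": 1},
  {"linear": [0.352, 0.889, 0], "turn": [0, 0, 0], "claw": 1},
  {"linear": [0.352, 0.889, 0], "turn": [0, 0, 0], "claw": 1},
  {"linear": [0.352, 0.889, 0], "turn": [0, 0, 0], "claw": 1},
  {"linear": [0.352, 0.889, 0], "turn": [0, 0, 0], "claw": 1},
  {"linear": [0.352, 0.889, 0], "turn": [0, 0, 0], "claw": 1},
  {"linear": [0.352, 0.889, 0], "turn": [0, 0, 0], "claw": 1},
  {"linear": [0.352, 0.889, 0], "turn": [0, 0, 0], "claw": 1},
  {"linear": [0, 0, 0.95], "turn": [0, 0, 0], "claw": 1},
  {"linear": [0, 0, 0], "turn": [0, 0, 0], "claw": 1},
  {"linear": [0, 0, 0], "turn": [0, 0, 0], "claw": 1},
])

```text
time: 6.67
position: [0.4748, -0.1072, 0.1254]
tool_rot: [-0.281, -3.123, 0.001]
ft_force: [-0.0, 0.3, -0.1]
grip_width: 0.178
```

```bash
python3 - <<'E'
from h import *
p=ctrl.get_state()["position"]; print(p)
s=shot("scene");t=shot("top")
tip=p-[0,0,.0638]
print("pred tip scene",px(s,tip),"collar centre",px(s,p-[0,0,.0318-.003]),"tip top",px(t,tip))
x0,y0=165,140
a=cv2.resize(s["image"][y0:y0+75,x0:x0+80,::-1],None,fx=8,fy=8,interpolation=cv2.INTER_CUBIC)
cv2.imwrite("pics/g2.png",a); print("pred in crop",(px(s,tip)-[x0,y0])*8+3.5)
E
```

```text
[ 0.47484069 -0.10716473  0.1253657 ]
pred tip scene [[200.60105426 190.38896082]] collar centre [[199.40404019 178.14451076]] tip top [[302.15739284 206.0578639 ]]
pred in crop [[288.30843411 406.61168652]]
```

View pics/g2.png

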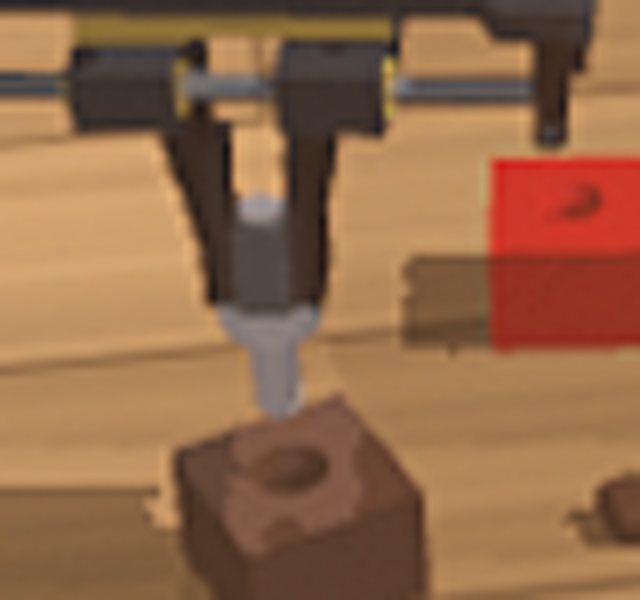

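The tip (crop 278,412) reads about 5 crop px left of the bore's axis line, so it should shift about 1.4 mm in +y. I'll feel downwards slowly with a light grip.

Call:
move_arm([
  {"linear": [0.01, 0.046, 0], "turn": [0, 0, 0], "claw": 1},
  {"linear": [0, 0, 0.34], "turn": [0, 0, 0], "claw": 1},
  {"linear": [0, 0, 0.34], "turn": [0, 0, 0], "claw": 1},
  {"linear": [0, 0, 0.06], "turn": [0, 0, 0], "claw": 1},
  {"linear": [0, 0, 0.06], "turn": [0, 0, 0], "claw": 1},
  {"linear": [0, 0, 0.06], "turn": [0, 0, 0], "claw": 1},
  {"linear": [0, 0, 0.06], "turn": [0, 0, 0], "claw": 1},
  {"linear": [0, 0, 0.06], "turn": [0, 0, 0], "claw": 1},
  {"linear": [0, 0, 0.06], "turn": [0, 0, 0], "claw": 1},
], grip_force=12)

```text
time: 7.52
position: [0.4773, -0.106, 0.0964]
tool_rot: [0.282, 3.128, 0.0]
ft_force: [-0.4, 0.4, -1.5]
grip_width: 0.187
```

Call:
move_arm([
  {"linear": [0, 0, 0.05], "turn": [0, 0, 0], "claw": 1},
  {"linear": [0, 0, 0.05], "turn": [0, 0, 0], "claw": 1},
  {"linear": [0, 0, 0], "turn": [0, 0, 0], "claw": 1},
])

```text
time: 7.77
position: [0.4769, -0.1059, 0.0931]
tool_rot: [-0.282, -3.129, -0.0]
ft_force: [-0.1, -0.7, -0.8]
grip_width: 0.185
```

Call:
move_arm([
  {"linear": [0, 0, 0.05], "turn": [0, 0, 0], "claw": 1},
  {"linear": [0, 0, 0], "turn": [0, 0, 0], "claw": 1},
])

```text
time: 7.93
position: [0.4769, -0.1059, 0.0916]
tool_rot: [-0.282, -3.129, -0.0]
ft_force: [-0.0, 0.0, -0.8]
grip_width: 0.181
```

Call:
move_arm([
  {"linear": [0, 0, 0.05], "turn": [0, 0, 0], "claw": 1},
  {"linear": [0, 0, 0.05], "turn": [0, 0, 0], "claw": 1},
  {"linear": [0, 0, 0], "turn": [0, 0, 0], "claw": 1},
])

```text
time: 8.18
position: [0.4769, -0.1059, 0.0885]
tool_rot: [-0.282, -3.129, -0.0]
ft_force: [0.3, -0.1, -0.8]
grip_width: 0.18
```

Call:
move_arm([
  {"linear": [0, 0, 0.05], "turn": [0, 0, 0], "claw": 1},
  {"linear": [0, 0, 0.05], "turn": [0, 0, 0], "claw": 1},
  {"linear": [0, 0, 0], "turn": [0, 0, 0], "claw": 1},
])

```text
time: 8.43
position: [0.477, -0.1059, 0.0856]
tool_rot: [-0.282, -3.129, -0.0]
ft_force: [-0.7, -0.2, -1.0]
grip_width: 0.184
```

Call:
move_arm([
  {"linear": [0, 0, 0.05], "turn": [0, 0, 0], "claw": 1},
  {"linear": [0, 0, 0.05], "turn": [0, 0, 0], "claw": 1},
  {"linear": [0, 0, 0], "turn": [0, 0, 0], "claw": 1},
])

```text
time: 8.68
position: [0.477, -0.1059, 0.0826]
tool_rot: [-0.282, -3.129, -0.0]
ft_force: [-0.0, 0.7, -0.7]
grip_width: 0.183
```

Call:
move_arm([
  {"linear": [0, 0, 0.05], "turn": [0, 0, 0], "claw": 1},
  {"linear": [0, 0, 0.05], "turn": [0, 0, 0], "claw": 1},
  {"linear": [0, 0, 0], "turn": [0, 0, 0], "claw": 1},
])

```text
time: 8.93
position: [0.4783, -0.1063, 0.0813]
tool_rot: [0.282, 3.127, 0.0]
ft_force: [-2.1, -0.1, 8.0]
grip_width: 0.182
```

B stops the pin about 22.5 mm down with 8 N, which fits a stub. I lift out and go to stone A.

Call:
move_arm([
  {"linear": [0, 0, -0.55], "turn": [0, 0, 0], "claw": 1},
  {"linear": [0, 0, -0.95], "turn": [0, 0, 0], "claw": 1},
  {"linear": [-0.75, 0.549, 0], "turn": [0, 0, 0], "claw": 1},
  {"linear": [-0.75, 0.549, 0], "turn": [0, 0, 0], "claw": 1},
  {"linear": [-0.75, 0.549, 0], "turn": [0, 0, 0], "claw": 1},
  {"linear": [-0.75, 0.549, 0], "turn": [0, 0, 0], "claw": 1},
  {"linear": [-0.75, 0.549, 0], "turn": [0, 0, 0], "claw": 1},
  {"linear": [-0.75, 0.549, 0], "turn": [0, 0, 0], "claw": 1},
  {"linear": [-0.75, 0.549, 0], "turn": [0, 0, 0], "claw": 1},
  {"linear": [0, 0, 0], "turn": [0, 0, 0], "claw": 1},
  {"linear": [0, 0, 0], "turn": [0, 0, 0], "claw": 1},
  {"linear": [0, 0, 0], "turn": [0, 0, 0], "claw": 1},
])

```text
time: 9.93
position: [0.6521, -0.0213, 0.1243]
tool_rot: [-0.282, -3.128, 0.001]
ft_force: [-0.6, -0.2, -1.2]
grip_width: 0.181
```

```bash
python3 - <<'E'
from h import *
p=ctrl.get_state()["position"]; print(p)
s=shot("scene")
tip=p-[0,0,.0638]; q=px(s,np.array([tip,p-[0,0,.0318],[p[0],p[1],.04]]))
x0,y0=205,180
a=cv2.resize(s["image"][y0:y0+90,x0:x0+90,::-1],None,fx=7,fy=7,interpolation=cv2.INTER_CUBIC)
cv2.imwrite("pics/g3.png",a[:600]); print("tip,collar,axis at z.04 in crop",(q-[x0,y0])*7+3)
print("mouth",(np.array([247.9,247.5])-[x0,y0])*7+3)
E
```

```text
[ 0.65207933 -0.02127963  0.12428154]
tip,collar,axis at z.04 in crop [[312.04321243 422.3317337 ]
 [311.75778882 340.07121861]
 [312.21939813 472.84458989]]
mouth [303.3 475.5]
```

View pics/g3.png

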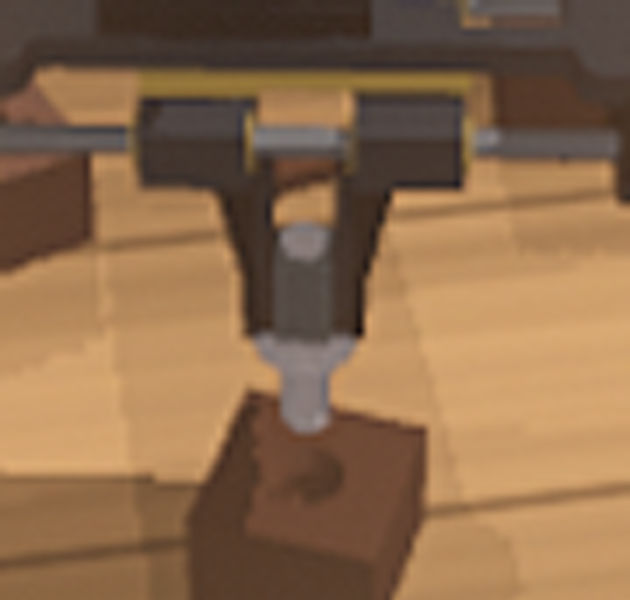

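The tip (304,426) lies right over A's mouth (303,475; the axis would reach 304,476). I go down.

Call:
move_arm([
  {"linear": [0, 0, 0.3], "turn": [0, 0, 0], "claw": 1},
  {"linear": [0, 0, 0.3], "turn": [0, 0, 0], "claw": 1},
  {"linear": [0, 0, 0.06], "turn": [0, 0, 0], "claw": 1},
  {"linear": [0, 0, 0.06], "turn": [0, 0, 0], "claw": 1},
  {"linear": [0, 0, 0.06], "turn": [0, 0, 0], "claw": 1},
  {"linear": [0, 0, 0.06], "turn": [0, 0, 0], "claw": 1},
  {"linear": [0, 0, 0.06], "turn": [0, 0, 0], "claw": 1},
  {"linear": [0, 0, 0], "turn": [0, 0, 0], "claw": 1},
])

```text
time: 10.65
position: [0.6525, -0.0206, 0.0976]
tool_rot: [-0.282, -3.129, -0.0]
ft_force: [-0.6, 0.3, -0.3]
grip_width: 0.184
```

Call:
move_arm([
  {"linear": [0, 0, 0.05], "turn": [0, 0, 0], "claw": 1},
  {"linear": [0, 0, 0.05], "turn": [0, 0, 0], "claw": 1},
  {"linear": [0, 0, 0], "turn": [0, 0, 0], "claw": 1},
])

```text
time: 10.9
position: [0.6526, -0.0207, 0.0946]
tool_rot: [-0.282, -3.129, 0.0]
ft_force: [0.6, -0.3, -0.5]
grip_width: 0.183
```

Call:
move_arm([
  {"linear": [0, 0, 0.05], "turn": [0, 0, 0], "claw": 1},
  {"linear": [0, 0, 0], "turn": [0, 0, 0], "claw": 1},
])

```text
time: 11.07
position: [0.6529, -0.0211, 0.0934]
tool_rot: [0.282, 3.128, -0.001]
ft_force: [0.6, 0.1, -0.3]
grip_width: 0.185
```

Call:
move_arm([
  {"linear": [0, 0, 0.05], "turn": [0, 0, 0], "claw": 1},
  {"linear": [0, 0, 0.05], "turn": [0, 0, 0], "claw": 1},
  {"linear": [0, 0, 0], "turn": [0, 0, 0], "claw": 1},
])

```text
time: 11.32
position: [0.6527, -0.0212, 0.0901]
tool_rot: [0.282, 3.129, -0.001]
ft_force: [0.5, -1.5, -1.1]
grip_width: 0.185
```

Call:
move_arm([
  {"linear": [0, 0, 0.05], "turn": [0, 0, 0], "claw": 1},
  {"linear": [0, 0, 0], "turn": [0, 0, 0], "claw": 1},
])

```text
time: 11.48
position: [0.653, -0.021, 0.0895]
tool_rot: [0.282, 3.128, -0.0]
ft_force: [0.3, -1.5, 2.7]
grip_width: 0.181
```

Call:
move_arm([
  {"linear": [0, 0, 0.05], "turn": [0, 0, 0], "claw": 1},
  {"linear": [0, 0, 0], "turn": [0, 0, 0], "claw": 1},
])

```text
time: 11.65
position: [0.6536, -0.0212, 0.0892]
tool_rot: [0.282, 3.126, 0.0]
ft_force: [-1.4, -1.3, 7.2]
grip_width: 0.181
```

A stops the pin at about 14.5 mm with a clean axial 7 N, so it is blocked too. On to C.

Call:
move_arm([
  {"linear": [0, 0, -0.5], "turn": [0, 0, 0], "claw": 1},
  {"linear": [0, 0, -0.75], "turn": [0, 0, 0], "claw": 1},
  {"linear": [0.932, 0.39, 0], "turn": [0, 0, 0], "claw": 1},
  {"linear": [0.932, 0.39, 0], "turn": [0, 0, 0], "claw": 1},
  {"linear": [0.932, 0.39, 0], "turn": [0, 0, 0], "claw": 1},
  {"linear": [0.932, 0.39, 0], "turn": [0, 0, 0], "claw": 1},
  {"linear": [0.932, 0.39, 0], "turn": [0, 0, 0], "claw": 1},
  {"linear": [0.932, 0.39, 0], "turn": [0, 0, 0], "claw": 1},
  {"linear": [0.932, 0.39, 0], "turn": [0, 0, 0], "claw": 1},
  {"linear": [0.932, 0.39, 0], "turn": [0, 0, 0], "claw": 1},
  {"linear": [0, 0, 0], "turn": [0, 0, 0], "claw": 1},
  {"linear": [0, 0, 0], "turn": [0, 0, 0], "claw": 1},
  {"linear": [0, 0, 0], "turn": [0, 0, 0], "claw": 1},
])

```text
time: 12.73
position: [0.4496, 0.1114, 0.125]
tool_rot: [0.281, 3.128, 0.001]
ft_force: [-0.8, -0.0, -1.9]
grip_width: 0.181
```

```bash
python3 - <<'E'
from h import *
p=ctrl.get_state()["position"]; print(p)
s=shot("scene")
tip=p-[0,0,.0638]; q=px(s,np.array([tip,p-[0,0,.0318],[p[0],p[1],.04]]))
x0,y0=245,125
a=cv2.resize(s["image"][y0:y0+85,x0:x0+90,::-1],None,fx=7,fy=7,interpolation=cv2.INTER_CUBIC)
cv2.imwrite("pics/g4.png",a[:600]); print("tip,collar,axis at z.04 in crop",(q-[x0,y0])*7+3)
print("mouth",(np.array([[288.7,182.7],[287.9,182.6]])-[x0,y0])*7+3)
g=s["image"].mean(2).astype(int);print(g[176:190,279:302])
E
```

```text
[0.44959348 0.11144831 0.12504087]
tip,collar,axis at z.04 in crop [[315.86955059 356.95598045]
 [321.49267097 280.71259151]
 [312.25455656 405.88896502]]
mouth [[308.9 406.9]
 [303.3 406.2]]
[[123 125 129 130 129 129 129 122 115 117 119 125 120 114 115 115 117 116
  116 134 138 137 135]
 [ 76  76  85  95  94  93  94  94  91  92  93  91  93  84  80  81  81  79
   91 129 137 136 135]
 [ 71  67  65  85  89  88  89  88  88  88  87  89  89  78  75  76  75  73
   89 121 136 137 137]
 [ 71  71  76  89  91  91  91  89  90  89  91  92  92  82  77  78  77  76
   78 121 135 137 137]
 [ 73  70  82  92  93  90  86  81  83  81  83  84  89  82  77  78  78  76
   70 123 130 136 140]
 [ 72  71  69  81  89  84  78  75  78  75  66  65  73  76  79  78  78  77
   72 119 132 139 140]
 [ 72  72  71  69  76  80  77  76  80  74  66  61  58  69  76  78  77  77
   74 103 124 136 138]
 [ 72  72  70  77  81  80  77  73  74  69  63  61  59  63  80  79  78  78
   75  92 118 128 132]
 [ 71  71  70  89  91  83  72  64  59  59  58  58  63  74  90  82  77  77
   75  89 120 122 130]
 [ 72  71  70  81  90  90  81  74  65  65  65  65  78  90  93  86  78  77
   76  78 118 124 127]
 [ 73  72  71  77  89  92  93  90  84  83  84  84  90  91  91  87  80  78
   76  72 116 123 119]
 [ 72  73  71  82  92  93  90  90  92  94  88  87  90  91  92  85  78  78
   77  73 111 123 121]
 [ 71  74  71  69  88  93  92  92  93  89  80  77  84  86  90  93  83  79
   78  75 100 120 120]
 [ 70  71  70  71  84  87  88  88  87  78  73  75  75  74  82  88  78  76
   77  71  90 118 120]]
```

View pics/g4.png

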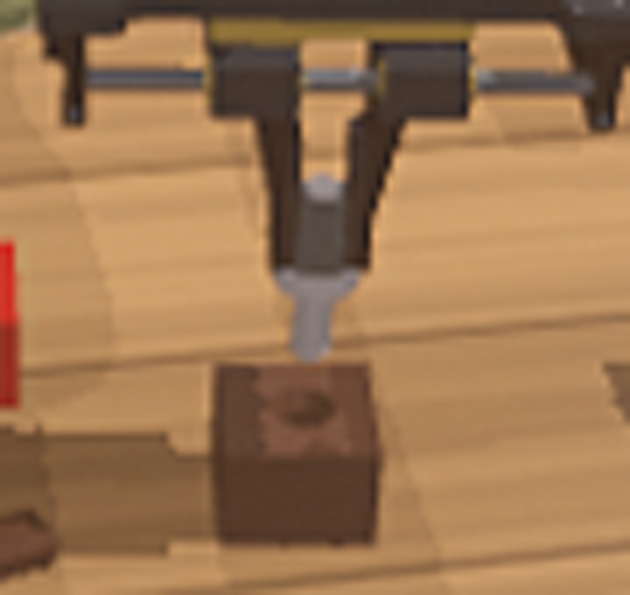

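C's mouth is at crop (306,407), and the tip's axis should reach it within a pixel or so. I feel down with a 1 mm shift in +x.

Call:
move_arm([
  {"linear": [-0.03, 0, 0.3], "turn": [0, 0, 0], "claw": 1},
  {"linear": [0, 0, 0.3], "turn": [0, 0, 0], "claw": 1},
  {"linear": [0, 0, 0.06], "turn": [0, 0, 0], "claw": 1},
  {"linear": [0, 0, 0.06], "turn": [0, 0, 0], "claw": 1},
  {"linear": [0, 0, 0.06], "turn": [0, 0, 0], "claw": 1},
  {"linear": [0, 0, 0.06], "turn": [0, 0, 0], "claw": 1},
  {"linear": [0, 0, 0.06], "turn": [0, 0, 0], "claw": 1},
  {"linear": [0, 0, 0], "turn": [0, 0, 0], "claw": 1},
])

```text
time: 13.45
position: [0.45, 0.1112, 0.0976]
tool_rot: [-0.282, -3.129, 0.0]
ft_force: [-0.5, 0.5, -1.0]
grip_width: 0.181
```

Call:
move_arm([
  {"linear": [0, 0, 0.05], "turn": [0, 0, 0], "claw": 1},
  {"linear": [0, 0, 0.05], "turn": [0, 0, 0], "claw": 1},
  {"linear": [0, 0, 0], "turn": [0, 0, 0], "claw": 1},
])

```text
time: 13.7
position: [0.4503, 0.1111, 0.0948]
tool_rot: [0.282, 3.129, -0.0]
ft_force: [0.5, 0.9, -1.4]
grip_width: 0.181
```

Call:
move_arm([
  {"linear": [0, 0, 0.05], "turn": [0, 0, 0], "claw": 1},
  {"linear": [0, 0, 0.05], "turn": [0, 0, 0], "claw": 1},
  {"linear": [0, 0, 0], "turn": [0, 0, 0], "claw": 1},
])

```text
time: 13.95
position: [0.4506, 0.1107, 0.0918]
tool_rot: [0.282, 3.128, -0.001]
ft_force: [1.3, -0.7, -1.2]
grip_width: 0.186
```

Call:
move_arm([
  {"linear": [0, 0, 0.05], "turn": [0, 0, 0], "claw": 1},
  {"linear": [0, 0, 0.05], "turn": [0, 0, 0], "claw": 1},
  {"linear": [0, 0, 0], "turn": [0, 0, 0], "claw": 1},
])

```text
time: 14.2
position: [0.4502, 0.1111, 0.0886]
tool_rot: [0.282, 3.129, -0.0]
ft_force: [1.7, -1.4, -1.8]
grip_width: 0.181
```

Call:
move_arm([
  {"linear": [0, 0, 0.05], "turn": [0, 0, 0], "claw": 1},
  {"linear": [0, 0, 0.05], "turn": [0, 0, 0], "claw": 1},
  {"linear": [0, 0, 0], "turn": [0, 0, 0], "claw": 1},
])

```text
time: 14.45
position: [0.45, 0.1113, 0.0856]
tool_rot: [-0.282, -3.129, -0.0]
ft_force: [1.2, -1.5, -2.3]
grip_width: 0.188
```

Call:
move_arm([
  {"linear": [0, 0, 0.05], "turn": [0, 0, 0], "claw": 1},
  {"linear": [0, 0, 0.05], "turn": [0, 0, 0], "claw": 1},
  {"linear": [0, 0, 0], "turn": [0, 0, 0], "claw": 1},
])

```text
time: 14.7
position: [0.45, 0.1113, 0.0825]
tool_rot: [-0.282, -3.129, -0.0]
ft_force: [0.4, -1.5, -2.6]
grip_width: 0.18
```

Call:
move_arm([
  {"linear": [0, 0, 0.05], "turn": [0, 0, 0], "claw": 1},
  {"linear": [0, 0, 0.05], "turn": [0, 0, 0], "claw": 1},
  {"linear": [0, 0, 0], "turn": [0, 0, 0], "claw": 1},
])

```text
time: 14.95
position: [0.45, 0.1113, 0.0795]
tool_rot: [-0.282, -3.129, -0.0]
ft_force: [1.4, -0.9, -2.1]
grip_width: 0.181
```

Call:
move_arm([
  {"linear": [0, 0, 0.05], "turn": [0, 0, 0], "claw": 1},
  {"linear": [0, 0, 0.05], "turn": [0, 0, 0], "claw": 1},
  {"linear": [0, 0, 0], "turn": [0, 0, 0], "claw": 1},
])

```text
time: 15.2
position: [0.45, 0.1113, 0.0765]
tool_rot: [-0.282, -3.129, -0.0]
ft_force: [0.9, -1.7, -2.0]
grip_width: 0.184
```

Call:
move_arm([
  {"linear": [0, 0, 0.05], "turn": [0, 0, 0], "claw": 1},
  {"linear": [0, 0, 0.03], "turn": [0, 0, 0], "claw": 1},
  {"linear": [0, 0, 0], "turn": [0, 0, 0], "claw": 1},
])

```text
time: 15.45
position: [0.45, 0.1113, 0.0742]
tool_rot: [-0.282, -3.129, -0.0]
ft_force: [0.6, -0.4, -1.7]
grip_width: 0.184
```

Depth is now past any stub, so C is the good one. I continue to collar contact.

Call:
move_arm([
  {"linear": [0, 0, 0.05], "turn": [0, 0, 0], "claw": 1},
  {"linear": [0, 0, 0.03], "turn": [0, 0, 0], "claw": 1},
  {"linear": [0, 0, 0], "turn": [0, 0, 0], "claw": 1},
])

```text
time: 15.7
position: [0.45, 0.1113, 0.0719]
tool_rot: [-0.282, -3.129, -0.0]
ft_force: [0.1, 0.0, -1.1]
grip_width: 0.181
```

Call:
move_arm([
  {"linear": [0, 0, 0.03], "turn": [0, 0, 0], "claw": 1},
  {"linear": [0, 0, 0], "turn": [0, 0, 0], "claw": 1},
])

```text
time: 15.87
position: [0.4501, 0.1113, 0.0716]
tool_rot: [-0.282, -3.129, -0.0]
ft_force: [-0.6, -1.3, 3.0]
grip_width: 0.184
```

Call:
move_arm([
  {"linear": [0, 0, 0], "turn": [0, 0, 0], "claw": 1},
  {"linear": [0, 0, 0], "turn": [0, 0, 0], "claw": 1},
  {"linear": [0, 0, 0], "turn": [0, 0, 0], "claw": 0.5},
  {"linear": [0, 0, 0], "turn": [0, 0, 0], "claw": 0.5},
  {"linear": [0, 0, 0], "turn": [0, 0, 0], "claw": 0.5},
  {"linear": [0, 0, 0], "turn": [0, 0, 0], "claw": 0.5},
  {"linear": [0, 0, -0.6], "turn": [0, 0, 0], "claw": 0.5},
  {"linear": [0, 0, -0.95], "turn": [0, 0, 0], "claw": 0.3},
  {"linear": [0, 0, -0.95], "turn": [0, 0, 0], "claw": 0},
  {"linear": [0, 0, 0], "turn": [0, 0, 0], "claw": 0},
  {"linear": [0, 0, 0], "turn": [0, 0, 0], "claw": 0},
])

```text
time: 16.78
position: [0.4514, 0.1118, 0.1477]
tool_rot: [0.281, 3.126, 0.004]
ft_force: [-0.4, -0.1, -0.7]
grip_width: 0.713
```

Call:
move_arm([
  {"linear": [0, 0, 0], "turn": [0, 0, -0.9625], "claw": 0},
  {"linear": [0, 0, 0], "turn": [0, 0, -0.9625], "claw": 0},
  {"linear": [0, 0, 0], "turn": [0, 0, -0.9625], "claw": 0},
  {"linear": [0, 0, 0], "turn": [0, 0, -0.9625], "claw": 0},
  {"linear": [0, 0, 0], "turn": [0, 0, -0.9625], "claw": 0},
  {"linear": [0, 0, 0], "turn": [0, 0, -0.9625], "claw": 0},
  {"linear": [0, 0, 0], "turn": [0, 0, -0.9625], "claw": 0},
  {"linear": [0, 0, 0], "turn": [0, 0, -0.9625], "claw": 0},
  {"linear": [0.208, -0.885, 0], "turn": [0, 0, 0], "claw": 0},
  {"linear": [0.208, -0.885, 0], "turn": [0, 0, 0], "claw": 0},
  {"linear": [0.208, -0.885, 0], "turn": [0, 0, 0], "claw": 0},
  {"linear": [0.208, -0.885, 0], "turn": [0, 0, 0], "claw": 0},
  {"linear": [0.208, -0.885, 0], "turn": [0, 0, 0], "claw": 0},
  {"linear": [0.208, -0.885, 0], "turn": [0, 0, 0], "claw": 0},
  {"linear": [0.208, -0.885, 0], "turn": [0, 0, 0], "claw": 0},
  {"linear": [0.208, -0.885, 0], "turn": [0, 0, 0], "claw": 0},
  {"linear": [0, 0, 0], "turn": [0, 0, 0], "claw": 0},
  {"linear": [0, 0, 0], "turn": [0, 0, 0], "claw": 0},
])

```text
time: 18.28
position: [0.4768, -0.1067, 0.1449]
tool_rot: [0.553, -3.09, -0.0]
ft_force: [-0.4, 0.6, -0.0]
grip_width: 0.997
```

```bash
python3 - <<'E'
from h import *
st=ctrl.get_state(); print(st["position"],st["joint_positions"].round(2))
s=shot("scene")
a=cv2.resize(s["image"][110:270,150:350,::-1],None,fx=4,fy=4,interpolation=cv2.INTER_CUBIC)
cv2.imwrite("pics/g5.png",a[:600])
E
```

```text
[ 0.47681701 -0.10666598  0.14490235] [-0.41  0.05  0.59  1.98 -0.03  1.12  2.12]
```

View pics/g5.png

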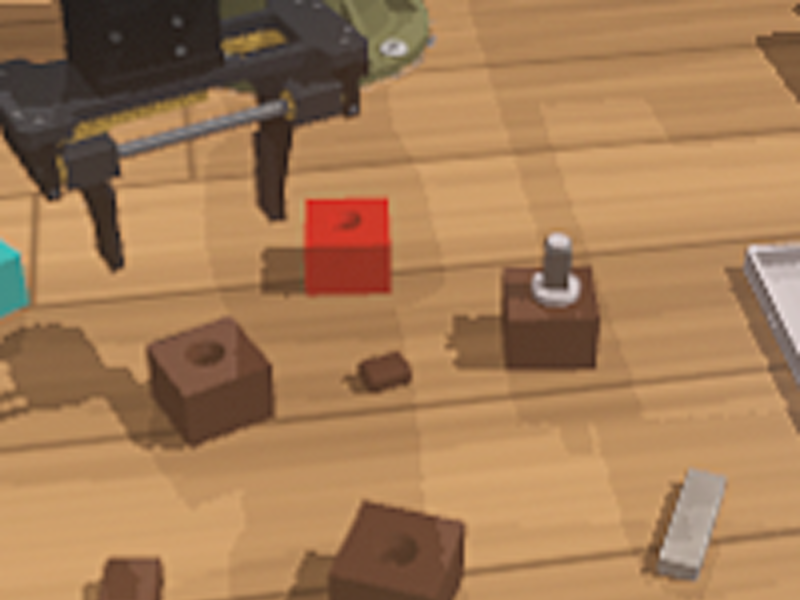

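The gauge stands home in C (collar down at 555,290), and the jaws are aligned with B. I descend and grip.

Call:
move_arm([
  {"linear": [0, 0, 0.95], "turn": [0, 0, 0], "claw": 0},
  {"linear": [0, 0, 0.95], "turn": [0, 0, 0], "claw": 0},
  {"linear": [0, 0, 0.85], "turn": [0, 0, 0], "claw": 0},
  {"linear": [0, 0, 0.7], "turn": [0, 0, 0], "claw": 0},
  {"linear": [0, 0, 0.35], "turn": [0, 0, 0], "claw": 0},
  {"linear": [0, 0, 0], "turn": [0, 0, 0], "claw": 0},
])

```text
time: 18.83
position: [0.4754, -0.1036, 0.0295]
tool_rot: [0.561, -3.085, -0.002]
ft_force: [0.2, 1.0, 0.5]
grip_width: 0.998
```

Call:
move_arm([
  {"linear": [0, 0, 0], "turn": [0, 0, 0], "claw": 1},
  {"linear": [0, 0, 0], "turn": [0, 0, 0], "claw": 1},
  {"linear": [0, 0, 0], "turn": [0, 0, 0], "claw": 1},
  {"linear": [0, 0, 0], "turn": [0, 0, 0], "claw": 1},
  {"linear": [0, 0, 0], "turn": [0, 0, 0], "claw": 1},
  {"linear": [0, 0, 0], "turn": [0, 0, 0], "claw": 1},
], grip_force=25)

```text
time: 19.33
position: [0.4783, -0.1051, 0.0328]
tool_rot: [-0.559, 3.09, 0.0]
ft_force: [-0.6, 0.2, 2.9]
grip_width: 0.641
```

Call:
move_arm([
  {"linear": [0, 0, -0.4], "turn": [0, 0, 0], "claw": 1},
  {"linear": [0, 0, -0.8], "turn": [0, 0, 0], "claw": 1},
  {"linear": [0, 0, -0.9], "turn": [0, 0, 0], "claw": 1},
  {"linear": [0, 0, -0.9], "turn": [0, 0, 0.8], "claw": 1},
  {"linear": [0, 0, -0.9], "turn": [0, 0, 0.8], "claw": 1},
  {"linear": [0, 0, -0.5], "turn": [0, 0, 0.8], "claw": 1},
  {"linear": [0, 0, -0.2], "turn": [0, 0, 0.9], "claw": 1},
  {"linear": [0, 0, 0], "turn": [0, 0, 0.9], "claw": 1},
  {"linear": [0, 0, 0], "turn": [0, 0, 0.9], "claw": 1},
  {"linear": [0, 0, 0], "turn": [0, 0, 0.9], "claw": 1},
  {"linear": [0, 0, 0], "turn": [0, 0, 0], "claw": 1},
])

```text
time: 20.25
position: [0.4772, -0.1053, 0.1705]
tool_rot: [-0.099, -3.14, -0.0]
ft_force: [1.0, -0.1, -3.4]
grip_width: 0.645
```

Call:
move_arm([
  {"linear": [0.077, 0.943, 0], "turn": [0, 0, 0], "claw": 1},
  {"linear": [0.077, 0.943, 0], "turn": [0, 0, 0], "claw": 1},
  {"linear": [0.077, 0.943, 0], "turn": [0, 0, 0], "claw": 1},
  {"linear": [0.077, 0.943, 0], "turn": [0, 0, 0], "claw": 1},
  {"linear": [0.077, 0.943, 0], "turn": [0, 0, 0], "claw": 1},
  {"linear": [0.077, 0.943, 0], "turn": [0, 0, 0], "claw": 1},
  {"linear": [0.077, 0.943, 0], "turn": [0, 0, 0], "claw": 1},
  {"linear": [0.077, 0.943, 0], "turn": [0, 0, 0], "claw": 1},
  {"linear": [0.077, 0.943, 0], "turn": [0, 0, 0], "claw": 1},
  {"linear": [0.077, 0.943, 0], "turn": [0, 0, 0], "claw": 1},
  {"linear": [0.077, 0.943, 0], "turn": [0, 0, 0], "claw": 1},
  {"linear": [0.077, 0.943, 0], "turn": [0, 0, 0], "claw": 1},
  {"linear": [0.077, 0.943, 0], "turn": [0, 0, 0], "claw": 1},
  {"linear": [0.077, 0.943, 0], "turn": [0, 0, 0], "claw": 1},
  {"linear": [0.077, 0.943, 0], "turn": [0, 0, 0], "claw": 1},
  {"linear": [0.077, 0.943, 0], "turn": [0, 0, 0], "claw": 1},
  {"linear": [0, 0, 0], "turn": [0, 0, 0], "claw": 1},
  {"linear": [0, 0, 0], "turn": [0, 0, 0], "claw": 1},
  {"linear": [0, 0, 0], "turn": [0, 0, 0], "claw": 1},
])

```text
time: 21.83
position: [0.4684, 0.3479, 0.1699]
tool_rot: [-0.094, -3.14, 0.003]
ft_force: [0.5, -1.3, -3.5]
grip_width: 0.641
```

```bash
python3 - <<'E'
from h import *
st=ctrl.get_state(); print(st["position"],st["joint_positions"].round(2))
s=shot("scene")
a=cv2.resize(s["image"][90:270,260:460,::-1],None,fx=3,fy=3,interpolation=cv2.INTER_CUBIC)
cv2.imwrite("pics/g6.png",a[:600])
E
```

```text
[0.46841101 0.34792346 0.16986384] [-0.87  0.23  0.22  1.73 -0.05  1.19  0.87]
```

View pics/g6.png

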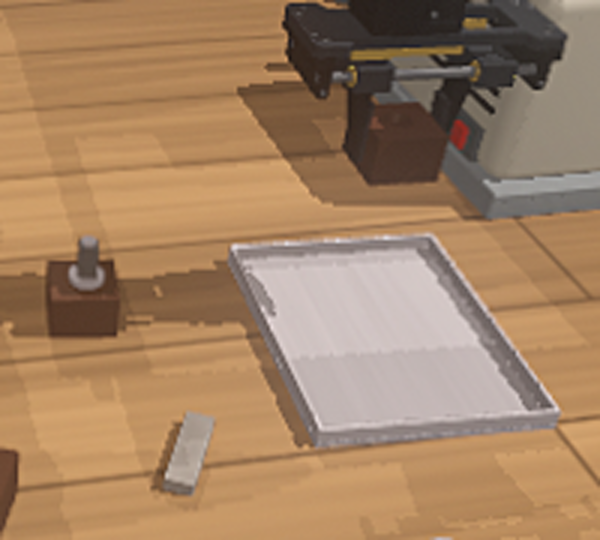

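B is held level above the tray, and the gauge is still standing in C. I lower it.

Call:
move_arm([
  {"linear": [0, 0, 0.95], "turn": [0, 0, 0], "claw": 1},
  {"linear": [0, 0, 0.95], "turn": [0, 0, 0], "claw": 1},
  {"linear": [0, 0, 0.95], "turn": [0, 0, 0], "claw": 1},
  {"linear": [0, 0, 0.8], "turn": [0, 0, 0], "claw": 1},
  {"linear": [0, 0, 0.5], "turn": [0, 0, 0], "claw": 1},
  {"linear": [0, 0, 0.12], "turn": [0, 0, 0], "claw": 1},
  {"linear": [0, 0, 0.06], "turn": [0, 0, 0], "claw": 1},
  {"linear": [0, 0, 0], "turn": [0, 0, 0], "claw": 1},
])

```text
time: 22.55
position: [0.4693, 0.3484, 0.0411]
tool_rot: [0.097, 3.139, 0.001]
ft_force: [0.3, 1.0, -2.0]
grip_width: 0.642
```

Call:
move_arm([
  {"linear": [0, 0, 0.05], "turn": [0, 0, 0], "claw": 1},
  {"linear": [0, 0, 0], "turn": [0, 0, 0], "claw": 1},
])

```text
time: 22.72
position: [0.4694, 0.3493, 0.0402]
tool_rot: [0.096, 3.138, 0.003]
ft_force: [0.6, 1.1, -4.3]
grip_width: 0.643
```

Call:
move_arm([
  {"linear": [0, 0, 0.06], "turn": [0, 0, 0], "claw": 1},
  {"linear": [0, 0, 0], "turn": [0, 0, 0], "claw": 1},
])

```text
time: 22.88
position: [0.4687, 0.3491, 0.0375]
tool_rot: [0.096, 3.139, 0.001]
ft_force: [-0.7, -1.2, -3.6]
grip_width: 0.646
```

Call:
move_arm([
  {"linear": [0, 0, 0.04], "turn": [0, 0, 0], "claw": 1},
  {"linear": [0, 0, 0], "turn": [0, 0, 0], "claw": 1},
])

```text
time: 23.05
position: [0.4687, 0.3491, 0.0368]
tool_rot: [0.096, 3.14, 0.001]
ft_force: [-2.1, -1.7, 3.4]
grip_width: 0.643
```

Call:
move_arm([
  {"linear": [0, 0, 0], "turn": [0, 0, 0], "claw": 0.1},
  {"linear": [0, 0, 0], "turn": [0, 0, 0], "claw": 0.1},
  {"linear": [0, 0, 0], "turn": [0, 0, 0], "claw": 0.1},
  {"linear": [0, 0, -0.5], "turn": [0, 0, 0], "claw": 0.1},
  {"linear": [0, 0, -0.95], "turn": [0, 0, 0], "claw": 0},
  {"linear": [0, 0, -0.95], "turn": [0, 0, 0], "claw": 0},
  {"linear": [0, 0, -0.95], "turn": [0, 0, 0], "claw": 0},
  {"linear": [0, 0, -0.95], "turn": [0, 0, 0], "claw": 0},
  {"linear": [0, 0, 0], "turn": [0, 0, 0.98], "claw": 0},
  {"linear": [0, 0, 0], "turn": [0, 0, 0.98], "claw": 0},
  {"linear": [0, 0, 0], "turn": [0, 0, 0.98], "claw": 0},
  {"linear": [0, 0, 0], "turn": [0, 0, 0.98], "claw": 0},
  {"linear": [0, 0, 0], "turn": [0, 0, 0.98], "claw": 0},
  {"linear": [0, 0, 0], "turn": [0, 0, 0.98], "claw": 0},
  {"linear": [0, 0, 0], "turn": [0, 0, 0], "claw": 0},
])

```text
time: 24.3
position: [0.4686, 0.3489, 0.1648]
tool_rot: [0.736, 3.054, 0.0]
ft_force: [0.0, 0.2, -0.3]
grip_width: 0.999
```

Call:
move_arm([
  {"linear": [-0.786, -0.586, 0], "turn": [0, 0, 0], "claw": 0},
  {"linear": [-0.786, -0.586, 0], "turn": [0, 0, 0], "claw": 0},
  {"linear": [-0.786, -0.586, 0], "turn": [0, 0, 0], "claw": 0},
  {"linear": [-0.786, -0.586, 0], "turn": [0, 0, 0], "claw": 0},
  {"linear": [-0.786, -0.586, 0], "turn": [0, 0, 0], "claw": 0},
  {"linear": [-0.786, -0.586, 0], "turn": [0, 0, 0], "claw": 0},
  {"linear": [-0.786, -0.586, 0], "turn": [0, 0, 0], "claw": 0},
  {"linear": [-0.786, -0.586, 0], "turn": [0, 0, 0], "claw": 0},
  {"linear": [-0.786, -0.586, 0], "turn": [0, 0, 0], "claw": 0},
  {"linear": [-0.786, -0.586, 0], "turn": [0, 0, 0], "claw": 0},
  {"linear": [-0.786, -0.586, 0], "turn": [0, 0, 0], "claw": 0},
  {"linear": [-0.786, -0.586, 0], "turn": [0, 0, 0], "claw": 0},
  {"linear": [-0.786, -0.586, 0], "turn": [0, 0, 0], "claw": 0},
  {"linear": [-0.786, -0.586, 0], "turn": [0, 0, 0], "claw": 0},
  {"linear": [0, 0, 0], "turn": [0, 0, 0], "claw": 0},
  {"linear": [0, 0, 0], "turn": [0, 0, 0], "claw": 0},
])

```text
time: 25.63
position: [0.6511, -0.0233, 0.1646]
tool_rot: [0.738, 3.053, -0.002]
ft_force: [-0.3, 1.4, -0.1]
grip_width: 0.999
```

```bash
python3 - <<'E'
from h import *
st=ctrl.get_state(); print(st["position"],st["tool_rot"],st["joint_positions"].round(2))
s=shot("scene")
a=cv2.resize(s["image"][110:290,180:460,::-1],None,fx=2.8,fy=2.8,interpolation=cv2.INTER_CUBIC)
cv2.imwrite("pics/g7.png",a[:600])
E
```

```text
[ 0.65111525 -0.02325702  0.1645925 ] [ 7.37641242e-01  3.05332952e+00 -1.90357019e-03] [-0.38  0.39  0.49  1.56 -0.19  1.23  1.23]
```

View pics/g7.png

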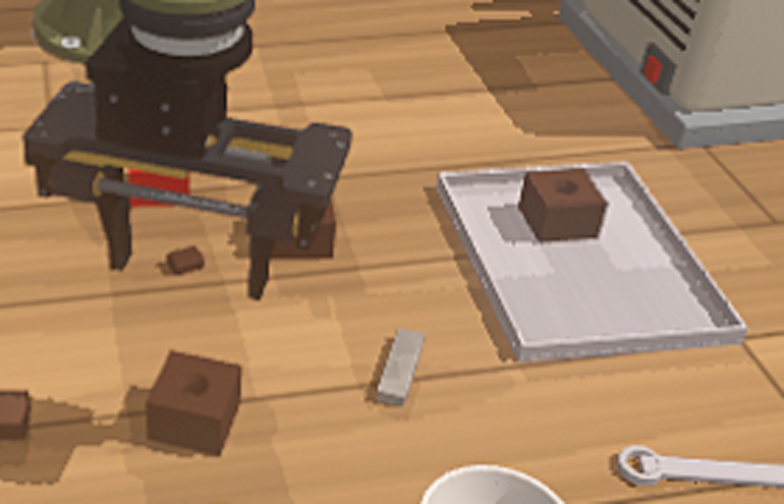

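B stands flat in the tray (567,200). Now I grip A.

Call:
move_arm([
  {"linear": [0, 0, 0.95], "turn": [0, 0, 0], "claw": 0},
  {"linear": [0, 0, 0.95], "turn": [0, 0, 0], "claw": 0},
  {"linear": [0, 0, 0.95], "turn": [0, 0, 0], "claw": 0},
  {"linear": [0, 0, 0.8], "turn": [0, 0, 0], "claw": 0},
  {"linear": [0, 0, 0.5], "turn": [0, 0, 0], "claw": 0},
  {"linear": [0, 0, 0.25], "turn": [0, 0, 0], "claw": 0},
  {"linear": [0, 0, 0], "turn": [0, 0, 0], "claw": 0},
  {"linear": [0, 0, 0], "turn": [0, 0, 0], "claw": 1},
  {"linear": [0, 0, 0], "turn": [0, 0, 0], "claw": 1},
  {"linear": [0, 0, 0], "turn": [0, 0, 0], "claw": 1},
  {"linear": [0, 0, 0], "turn": [0, 0, 0], "claw": 1},
  {"linear": [0, 0, 0], "turn": [0, 0, 0], "claw": 1},
  {"linear": [0, 0, 0], "turn": [0, 0, 0], "claw": 1},
  {"linear": [0, 0, 0], "turn": [0, 0, 0], "claw": 1},
], grip_force=25)

```text
time: 26.85
position: [0.6513, -0.0202, 0.0335]
tool_rot: [0.733, 3.054, 0.001]
ft_force: [0.3, 1.4, 2.7]
grip_width: 0.643
```

Call:
move_arm([
  {"linear": [0, 0, -0.4], "turn": [0, 0, 0], "claw": 1},
  {"linear": [0, 0, -0.8], "turn": [0, 0, 0], "claw": 1},
  {"linear": [0, 0, -0.9], "turn": [0, 0, -0.98], "claw": 1},
  {"linear": [0, 0, -0.9], "turn": [0, 0, -0.98], "claw": 1},
  {"linear": [0, 0, -0.5], "turn": [0, 0, -0.98], "claw": 1},
  {"linear": [0, 0, 0], "turn": [0, 0, -0.98], "claw": 1},
  {"linear": [0, 0, 0], "turn": [0, 0, -0.98], "claw": 1},
  {"linear": [0, 0, 0], "turn": [0, 0, -0.98], "claw": 1},
  {"linear": [0, 0, 0], "turn": [0, 0, 0], "claw": 1},
])

```text
time: 27.6
position: [0.6502, -0.0206, 0.1379]
tool_rot: [-0.093, -3.139, 0.0]
ft_force: [-0.6, 0.0, -3.5]
grip_width: 0.639
```

Call:
move_arm([
  {"linear": [0.262, 0.917, 0], "turn": [0, 0, 0], "claw": 1},
  {"linear": [0.262, 0.917, 0], "turn": [0, 0, 0], "claw": 1},
  {"linear": [0.262, 0.917, 0], "turn": [0, 0, 0], "claw": 1},
  {"linear": [0.262, 0.917, 0], "turn": [0, 0, 0], "claw": 1},
  {"linear": [0.262, 0.917, 0], "turn": [0, 0, 0], "claw": 1},
  {"linear": [0.262, 0.917, 0], "turn": [0, 0, 0], "claw": 1},
  {"linear": [0.262, 0.917, 0], "turn": [0, 0, 0], "claw": 1},
  {"linear": [0.262, 0.917, 0], "turn": [0, 0, 0], "claw": 1},
  {"linear": [0.262, 0.917, 0], "turn": [0, 0, 0], "claw": 1},
  {"linear": [0.262, 0.917, 0], "turn": [0, 0, 0], "claw": 1},
  {"linear": [0.262, 0.917, 0], "turn": [0, 0, 0], "claw": 1},
  {"linear": [0.262, 0.917, 0], "turn": [0, 0, 0], "claw": 1},
  {"linear": [0.262, 0.917, 0], "turn": [0, 0, 0], "claw": 1},
  {"linear": [0, 0, 0], "turn": [0, 0, 0], "claw": 1},
  {"linear": [0, 0, 0], "turn": [0, 0, 0], "claw": 1},
  {"linear": [0, 0, 0], "turn": [0, 0, 0], "claw": 1},
])

```text
time: 28.93
position: [0.5705, 0.3421, 0.1374]
tool_rot: [-0.097, -3.14, 0.003]
ft_force: [0.2, -0.5, -3.3]
grip_width: 0.638
```

Call:
move_arm([
  {"linear": [0, 0, 0.95], "turn": [0, 0, 0], "claw": 1},
  {"linear": [0, 0, 0.95], "turn": [0, 0, 0], "claw": 1},
  {"linear": [0, 0, 0.8], "turn": [0, 0, 0], "claw": 1},
  {"linear": [0, 0, 0.35], "turn": [0, 0, 0], "claw": 1},
  {"linear": [0, 0, 0.1], "turn": [0, 0, 0], "claw": 1},
  {"linear": [0, 0, 0.06], "turn": [0, 0, 0], "claw": 1},
  {"linear": [0, 0, 0], "turn": [0, 0, 0], "claw": 1},
])

```text
time: 29.52
position: [0.5718, 0.3427, 0.0427]
tool_rot: [0.097, 3.138, 0.001]
ft_force: [-0.2, -0.1, -3.0]
grip_width: 0.641
```

Call:
move_arm([
  {"linear": [0, 0, 0.05], "turn": [0, 0, 0], "claw": 1},
  {"linear": [0, 0, 0], "turn": [0, 0, 0], "claw": 1},
])

```text
time: 29.68
position: [0.5716, 0.3433, 0.0415]
tool_rot: [0.096, 3.138, 0.002]
ft_force: [0.1, -0.4, -1.9]
grip_width: 0.642
```

Call:
move_arm([
  {"linear": [0, 0, 0.06], "turn": [0, 0, 0], "claw": 1},
  {"linear": [0, 0, 0.03], "turn": [0, 0, 0], "claw": 1},
  {"linear": [0, 0, 0], "turn": [0, 0, 0], "claw": 1},
])

```text
time: 29.93
position: [0.5707, 0.343, 0.0375]
tool_rot: [0.096, 3.14, 0.001]
ft_force: [-0.3, -0.0, -2.5]
grip_width: 0.639
```

Call:
move_arm([
  {"linear": [0, 0, 0.05], "turn": [0, 0, 0], "claw": 1},
  {"linear": [0, 0, 0], "turn": [0, 0, 0], "claw": 1},
])

```text
time: 30.1
position: [0.5708, 0.343, 0.0375]
tool_rot: [0.096, 3.14, 0.001]
ft_force: [-3.0, -0.8, 7.0]
grip_width: 0.644
```

Floor contact at 7 N. I release, lift and look.

Call:
move_arm([
  {"linear": [0, 0, -0.03], "turn": [0, 0, 0], "claw": 0.1},
  {"linear": [0, 0, 0], "turn": [0, 0, 0], "claw": 0.1},
  {"linear": [0, 0, 0], "turn": [0, 0, 0], "claw": 0.1},
  {"linear": [0, 0, -0.5], "turn": [0, 0, 0], "claw": 0.1},
  {"linear": [0, 0, -0.95], "turn": [0, 0, 0], "claw": 0},
  {"linear": [0, 0, -0.95], "turn": [0, 0, 0], "claw": 0},
  {"linear": [0, 0, -0.95], "turn": [0, 0, 0], "claw": 0},
  {"linear": [0, 0, -0.95], "turn": [0, 0, 0], "claw": 0},
  {"linear": [0, 0, -0.95], "turn": [0, 0, 0], "claw": 0},
  {"linear": [0, 0, -0.95], "turn": [0, 0, 0], "claw": 0},
  {"linear": [0, 0, 0], "turn": [0, 0, 0], "claw": 0},
  {"linear": [0, 0, 0], "turn": [0, 0, 0], "claw": 0},
  {"linear": [0, 0, 0], "turn": [0, 0, 0], "claw": 0},
])

```text
time: 31.18
position: [0.5704, 0.3428, 0.2222]
tool_rot: [-0.096, -3.14, 0.0]
ft_force: [-0.3, -0.1, -0.6]
grip_width: 0.997
```

```bash
python3 - <<'E'
from h import *
s=shot("scene")
a=cv2.resize(s["image"][130:290,60:460,::-1],(800,320),interpolation=cv2.INTER_CUBIC)
cv2.imwrite("pics/g8.png",a)
for p in((.469,.349,.044),(.571,.343,.044),(.45,.111,.04)): print((px(s,p)-[60,130])*2)
E
```

```text
[[645.2346069   93.72663133]]
[[677.43250088 144.68725608]]
[[458.08415971 105.33745645]]
```

View pics/g8.png

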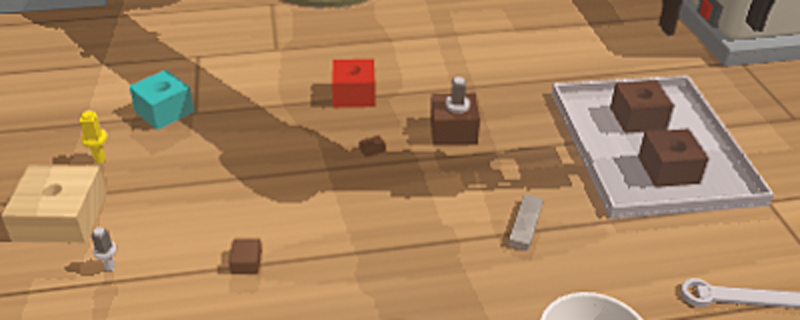

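Both blocked stones stand flat in the tray (642,103 and 675,157). The gauge stands upright in C with its collar down (457,103), and the bystanders look unmoved. I hand in.

```bash
python3 -c "
from bench import ctrl
print(ctrl.close_job())"
```

```text
the job is handed in; nothing more can be done
None
```

The job is done and handed in at about 31 s of the 72 s allowed. `close_job` gives no verdict, so the results below are my own checks.

- **Bores:** I took the large steel gauge from the stand and tried all three stones.

| Stone (my label) | Position (x, y) in m | Result |
|---|---|---|
| B | 0.477, -0.106 | stopped about 22.5 mm down, 8 N |
| A | 0.653, -0.021 | stopped about 14.5 mm down, 7 N |
| C | 0.450, 0.111 | went fully home, collar contact about 3 N |

- **Good stone:** C held the tool at 71.6 mm with the collar down, against 71.8 mm when the gauge sat in the stand. I released the gauge there.
- **Tray:** A and B went into the tray side by side. Each touched the floor about 4 mm above where it sat on the bench, as the tray floor should give, with 7 N or less.
- **Last picture:** It shows the gauge upright in C, both blocked stones flat in the tray, and the gripper clear. The bystanders and look-alikes looked unmoved; I judged that by eye and did not measure it.
- **Disagreements:** The two cameras differed by 1.5 to 5.5 mm on the bore positions, because of shading in the top view and a roughly 2.5 mm offset in the scene view. I corrected this by comparing the held tip with the bore in the same picture. At C the tip showed about 1 px higher than expected, but the insertion met no side resistance.

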